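# Set the portion stop at its notch and hold it there

## Robot

A 6-joint arm with a two-finger parallel gripper is mounted at the origin on a cart in front of the work surface, level with it; the furniture and walls round the work are solid. World frame = base frame: x ahead of the robot, y to its left, z up, the work surface at z = 0. Lengths are in m, angles in rad, forces in N, time in s.
With the tool pointing down it reaches from about 0.225 to 0.875 m from the base axis. Payload 3.4 kg.
Tool frame: the origin (TCP) lies at the very end of the fingers, on their centre line; the grasp point (between the pads) lies behind it (manip.grasp_offset is the z of the grasp point in the tool frame, in m); z points along the fingers, y is the line along which they close (so a half turn about z gives the same grasp; the last joint's range is limited). The gripper opens to 85 mm and grips with 20 to 120 N. Pads are 22 mm wide; open, the fingers measure 114 mm over their backs; the gripper's body (76 mm by 85 mm) begins 54 mm behind the grasp point. The pads swing forward as they close: fully open they stand 13 mm farther back than shut.
Start: joints at [-1.334, 0.276, 1.505, -0, 1.361, -0.121], TCP at [0.201, -0.539, 0.231] pointing down, gripper open.
Joint ranges: [-2.89, 2.89], [-0.75, 2.08], [0.22, 2.7], [-1.18, 4.32], [0.11, 2.71], [-2.7, 2.7]. Speed limits (rad/s): [2.57, 2.57, 3.14, 3.14, 3.14, 3.14].

## Interface

Orientations are given as a unit quaternion [w, x, y, z].
In Python, from rig import manip gives the robot as it stands.
- The arm moves only by the shell command python3 -m pendant 'ROWS' [FORCE]. ROWS is JSON, a list of rows, each an object of numbers: "dx", "dy", "dz": the shift along the tool's x, y, z in m; "rx", "ry", "rz": the turn, a rotation vector about the tool's x, y, z in degrees; "hand": the finger opening in m, from 0 to 0.0854. In form: [{"dx": .., "dy": .., "dz": .., "rx": .., "ry": .., "rz": .., "hand": ..}, ...]. A call has 1 to 12 rows; each row shifts and turns the commanded pose from where the row before left it, along the tool's axes as they then stand; what a row does not reach is not made up. A row lasts 1/12 s, in which the tool goes at most 41.7 mm and 7.16 degrees, less where a joint would pass 70% of its speed; a pose out of reach is approached as far as the arm can. A call is refused whole if a number of a shift passes 0.0417 or a number of a turn 7.16, either way. A call with a gripper value outside its range is refused whole. The fingers move at their own pace and stop on an object; FORCE is the grip in N (left out, the last holds). Time passes only in rows, so rows that do not move let the fingers close. It gives the time, the measured TCP pose, the force, the opening and the grip force at its end, in the units of the state.
- manip.get_state(): the state, without advancing time (a new reading comes with each control period).
- manip.get_image(name): name is "scene" or "side" or "wrist"; returns a dict with "frame" (480x640x3 uint8, red, green, blue), "fx", "fy", "cx", "cy" (pixels), "position" and "attitude" of the camera in the world; the wrist camera has in their place "mount" (4x4, takes a point from camera to tool coordinates, whose origin is the TCP and whose axes are the flange's). Camera axes: x right, y up, looking along -z (the intrinsics and any distortion apply to the point x, -y, -z); pixel columns grow to the right and rows downward; lengths in m; the calibration is good to about 2 mm. A picture is of the moment at which its call begins: read the wrist's pose just before it. There is no depth.
- manip.sign_off(): hands the job in; it is judged then, once.
The state is a dict: "clock": time; "qpos": joint angles; "qd": joint speeds; "effort": joint torques, N m; "position": TCP position; "ee_rot": TCP orientation; "contact_force": force on the tool from outside, world axes, zero at the start; "moment": the same for the moment, N m; "width": finger opening in m; "gripper_force": force on a finger pad.
Only numpy, scipy, OpenCV 4.12 (cv2) and the standard library are available. Lean on these libraries where they do the work, as an engineer would, in place of code of your own. Each camera call takes 0.05 s, during which the arm holds its last target. There are 200 camera calls.

## Task

Set up the portion gauge beside the wire cutter: first swing its fold-out support leg right out until it seats in its end detent, then take the stop carriage by its finger tab and slide it along the rail until its ball clicks into the notch of the clip on the rail, without running on past that notch. Finish while still pinching the tab and holding the stop at the notch; do not let go at the end, and leave the other things on the counter where they are.

Things in the scene. Friction and masses are not known exactly. Their poses are not given: they have to be found in the camera images.
- gauge: the portion gauge, fixed to the counter: an aluminium base plate 68 x 310 x 10 mm carrying a steel rail 14 mm wide (top 30 mm above the counter) between two end blocks (top 41 mm). Origin on the counter under the middle of the rail; y along the rail, x square to it (away from the robot, to the side of the leg), z up. The wire cutter beside it is up to 150 mm high: cross it higher
- leg (a joint): angle (rad) of the fold-out leg: 0 folded beside the base, 1.57 swung right out square to it; opens anticlockwise seen from above. It stays where it is left. At about 1.42 a spring ball tops a ridge (a few newtons at the peg); beyond, the leg is drawn to its seat at 1.55 to 1.59, where it stops. Seated means above 1.5
- leg_pivot (a point): point on the leg's upright hinge axis, 50 mm above the counter, at (55, 125) mm in the gauge frame; a round boss of radius 36 mm lies under it
- leg_peg (a point): point on the axis of the leg's upright round black grip peg (16 mm diameter, 24 to 65 mm above the counter), 50 mm above the counter, 85 mm from the pivot: from there toward -y of the gauge when folded (joint 0), toward +x when out. Push it, or pinch it from above; under it is a foot of 26 mm diameter up to 24 mm
- carriage (a joint): travel (m) of the stop carriage along the rail toward +y of the gauge, 0 to 0.19; it starts near 0 and stays where it is left (1 N friction). A spring ball under it rides the rail: 10 mm before the notch it meets a ridge (resists with 5 to 8 N), tops it 5.5 mm before, then is pulled on into the notch (4 to 7 N, nothing at the notch itself); a like ridge lies on the far side
- stop_tab (a point): point in the carriage's finger tab, 70 mm above the counter: the tab is black, upright, 15 mm thick along the rail, 28 mm wide across it, 42 to 88 mm above the counter, amid the aluminium carriage (40 x 50 mm, top at 42 mm). A steel stop plate (6 mm thick, top at 50 mm) sticks out 17 to 61 mm from the rail's middle toward the robot. At the notch this point is at y = 0 of notch_clip
- notch_clip: dark steel clip 22 mm long over the rail, on the +y side of the carriage at the start, fixed but at another place on the rail each time: two ridges 11 mm apart with the notch midway, and a pointer at the level of the notch that lies on the base on the side of the leg and stays visible. Origin on the counter under the notch, axes as the gauge's
- label_gun_01: blue and black label gun, 106 x 140 x 35 mm, a bystander; origin under its middle
- jar: jar with a dark red lid, 75 mm wide, 62 mm high, a bystander; origin under its middle
- pick_cup_01: cup of tasting picks, 65 mm wide, 70 mm high, a bystander; origin under its middle
- thermometer: white probe thermometer lying flat, 30 x 168 x 17 mm, a bystander; origin under its middle

How it is judged:
By the outcome, as a careful person would: the job done as asked, in the order asked, and still so for the second after the job is handed in, while the arm keeps its last pose, push and grip.
It also fails if it takes over 64 s, if anything falls off the work surface, if the arm or the gripper's body presses on something with over 40 N, if the wrist force passes 120 N, or if a joint passes its speed limit or range.

## Working session

There is one attempt and no reset: what is moved stays moved. The work goes in short steps, Python scripts to look and compute and a shell command to move; the robot and the scene stay as the last step left them, time stands still between calls to the robot, and variables do not carry over. Pictures are saved under pics/ and viewed, at most 10 in all, crops included, and the job is handed in when it is done.

```bash
mkdir -p pics
cat > h.py <<'E'
import numpy as np, cv2
from rig import manip
from scipy.spatial.transform import Rotation as R
def q2R(q): return R.from_quat([q[1],q[2],q[3],q[0]]).as_matrix()
def cam(name):
    s=manip.get_state(); d=manip.get_image(name)
    if 'mount' in d:
        T=np.eye(4);T[:3,:3]=q2R(s['ee_rot']);T[:3,3]=s['position']
        M=T@np.array(d['mount']); d['Rm'],d['p']=M[:3,:3],M[:3,3]
    else:
        a=np.array(d['attitude']); d['Rm']=a if a.shape==(3,3) else q2R(a); d['p']=np.array(d['position'])
    return d
def ray(d,u,v):
    r=d['Rm']@np.array([(u-d['cx'])/d['fx'],-(v-d['cy'])/d['fy'],-1.]); return r/np.linalg.norm(r)
def onz(d,u,v,z):
    r=ray(d,u,v); return d['p']+r*(z-d['p'][2])/r[2]
def proj(d,P):
    c=d['Rm'].T@(np.array(P)-d['p']); return d['cx']-d['fx']*c[0]/c[2], d['cy']+d['fy']*c[1]/c[2]
def save(d,n): cv2.imwrite('pics/'+n+'.png',d['frame'][:,:,::-1])
E
python3 - <<'E'
from h import *
import pickle
for n in('scene','side'):
    d=cam(n);save(d,n+'0');pickle.dump(d,open(n+'0.pkl','wb'));print(n,{k:v for k,v in d.items() if k!='frame'})
s=manip.get_state();print(s,manip.grasp_offset)
E
```

```text
scene {'fx': 452.483368424666, 'fy': 452.483368424666, 'cx': 316.32599704708485, 'cy': 238.59573620189076, 'position': array([-0.11247711,  0.47414853,  0.6107594 ]), 'attitude': array([-0.43111559, -0.21293046,  0.41022448,  0.77492957]), 'Rm': array([[-0.53759993,  0.49346986, -0.68372056],
       [-0.84286702, -0.29171044,  0.45219488],
       [ 0.02369612,  0.81938545,  0.57275299]]), 'p': array([-0.11247711,  0.47414853,  0.6107594 ])}
side {'fx': 551.4147197016337, 'fy': 551.4147197016337, 'cx': 316.7047973465019, 'cy': 236.41367320953483, 'position': array([1.21588263, 0.3813357 , 0.99459806]), 'attitude': array([0.47933779, 0.17792447, 0.28928837, 0.80925299]), 'Rm': array([[-0.47715633, -0.67286812,  0.56530551],
       [ 0.87875404, -0.37309504,  0.29764312],
       [ 0.01063811,  0.63878681,  0.76931024]]), 'p': array([1.21588263, 0.3813357 , 0.99459806])}
{'clock': 0.1, 'qpos': array([-1.33397209e+00,  2.76542653e-01,  1.50598472e+00,  2.12273629e-05,
        1.36069159e+00, -1.21023013e-01]), 'qd': array([-0.00083457, -0.00123538, -0.00214136, -0.00030506,  0.00198706,
        0.00043579]), 'effort': array([ 8.65036200e-04, -4.17700231e+01, -2.46405691e+01, -3.38802884e-04,
        5.81678847e-03,  1.02600970e-05]), 'position': array([ 0.20128109, -0.53813458,  0.23052868]), 'ee_rot': array([-8.12390525e-04,  9.84035896e-01,  1.77968239e-01, -3.66946483e-05]), 'contact_force': array([-0.52929413,  0.03499567, -0.68139751]), 'moment': array([ 0.06377643, -0.0142328 , -0.01192443]), 'gripper_force': 0.0, 'width': 0.0848640131555079} -0.0187
```

View pics/scene0.png

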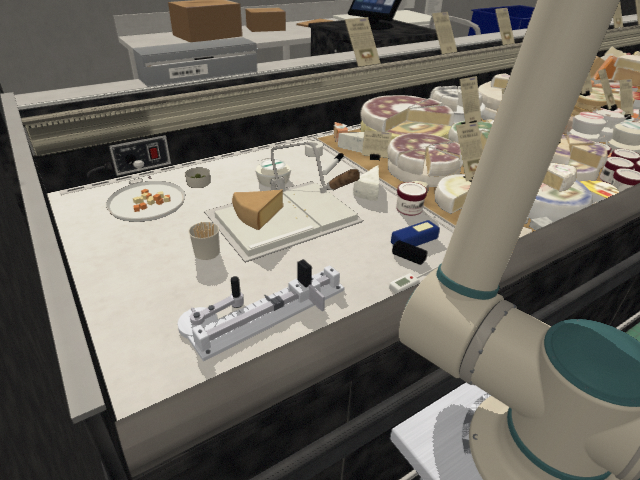

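View pics/side0.png

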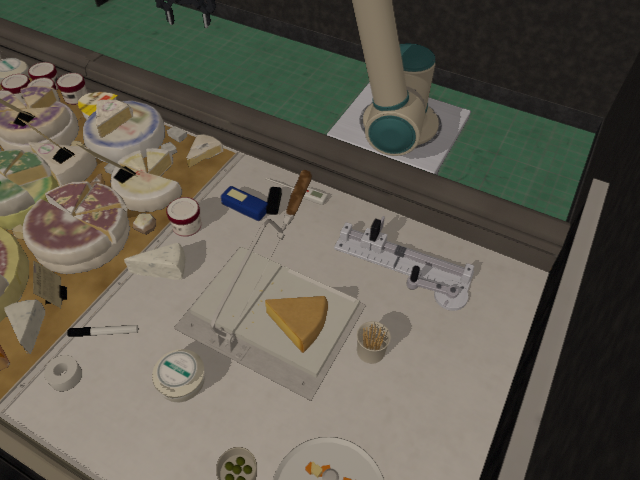

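The scene view shows the gauge at columns 180–345, rows 260–355, with the peg at (236,287), the tab at (304,272) and the clip at (277,302). The side view shows the peg at (415,273), the tab at (376,229) and the clip at (399,252). I'll enlarge both.

Run:
```python
import pickle,cv2,numpy as np
a=pickle.load(open('scene0.pkl','rb'))['frame'][255:365,175:355];b=pickle.load(open('side0.pkl','rb'))['frame'][205:315,325:485]
k=4.3
a=cv2.resize(a,None,fx=k,fy=k,interpolation=cv2.INTER_CUBIC)
cv2.imwrite('pics/ca.png',a[:,:,::-1]);b=cv2.resize(b,None,fx=5,fy=5,interpolation=cv2.INTER_CUBIC);cv2.imwrite('pics/cb.png',b[:,:,::-1])
```

```text
(no output)
```

View pics/ca.png

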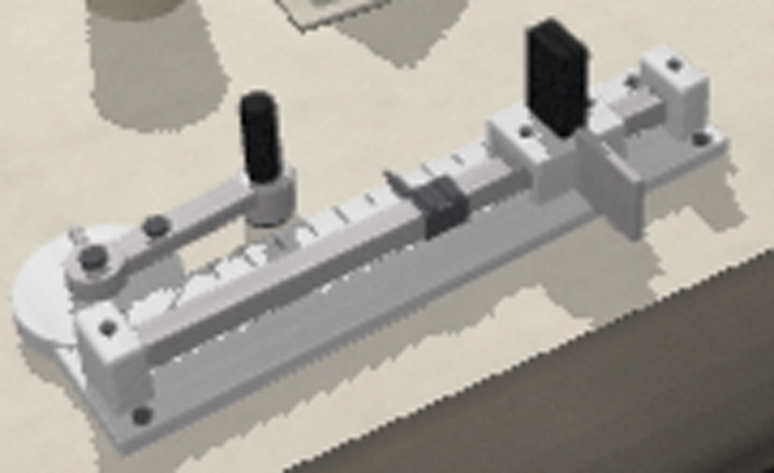

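View pics/cb.png

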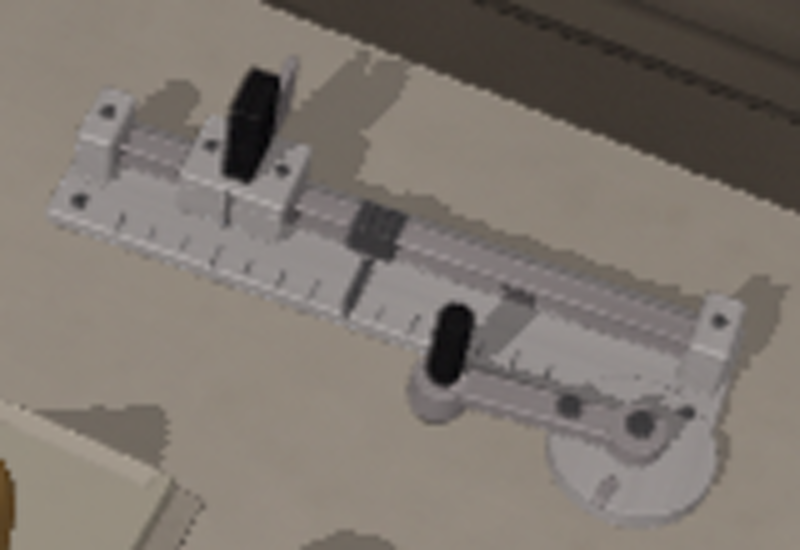

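Both crops are clear: end-block bolts at scene-crop (108,327) and (674,64) and at side-crop (720,321) and (108,111). The peg top, tab top, pivot bolt, clip and pointer are all distinct.

Run:
```python
from h import *
import pickle
A=pickle.load(open('scene0.pkl','rb'));B=pickle.load(open('side0.pkl','rb'))
pts=dict(blkP=((108,327),(720,321),.041),blkM=((674,64),(108,111),.041),pegtop=((257,98),(459,313),.065),pegbot=((263,175),(443,375),.026),piv=((93,256),(640,423),None),tabtop=((557,33),(264,77),.088),clip=((432,188),(380,220),.034),ptr=((388,175),(348,312),.011))
o={}
for k,(a,b,z) in pts.items():
    ua=(175+a[0]/4.3,255+a[1]/4.3);ub=(325+b[0]/5,205+b[1]/5)
    ra,rb=ray(A,*ua),ray(B,*ub)
    t=np.linalg.lstsq(np.c_[ra,-rb],B['p']-A['p'],rcond=None)[0]
    P,Q=A['p']+t[0]*ra,B['p']+t[1]*rb;o[k]=(P+Q)/2
    print(k,o[k].round(4),'gap',np.linalg.norm(P-Q).round(4), *( [onz(A,*ua,z).round(4)[:2],onz(B,*ub,z).round(4)[:2]] if z else []))
M,P=o['blkM'],o['blkP'];c=(M+P)/2;y=(P-M)[:2];print('len',np.linalg.norm(y));y/=np.linalg.norm(y);x=np.array([y[1],-y[0]])
print('c',c,'yaw y-dir deg',np.degrees(np.arctan2(-y[0],y[1])))
for k in o: d=(o[k]-c)[:2];print(k,'gauge xy',(d@x).round(4),(d@y).round(4))
# color of the wrist etc
```

```text
blkP [0.4372 0.3412 0.0418] gap 0.0027 [0.438  0.3397] [0.4369 0.3425]
blkM [0.4584 0.0584 0.0421] gap 0.0018 [0.4597 0.0565] [0.4581 0.059 ]
pegtop [0.5067 0.2448 0.0669] gap 0.0028 [0.509  0.2425] [0.5057 0.2459]
pegbot [0.5072 0.2451 0.0224] gap 0.002 [0.5035 0.2455] [0.5101 0.2466]
piv [0.4931 0.3283 0.0268] gap 0.0022
tabtop [0.4496 0.1274 0.0942] gap 0.0008 [0.4565 0.1228] [0.4446 0.126 ]
clip [0.4502 0.1903 0.0335] gap 0.0017 [0.4499 0.1896] [0.451  0.1913]
ptr [0.4885 0.1935 0.0126] gap 0.0029 [0.4902 0.1912] [0.4878 0.1947]
len 0.28358780285411556
c [0.44781337 0.19981544 0.04190883] yaw y-dir deg 4.285371007819741
blkP gauge xy 0.0 0.1418
blkM gauge xy -0.0 -0.1418
pegtop gauge xy 0.062 0.0405
pegbot gauge xy 0.0626 0.0408
piv gauge xy 0.0548 0.1248
tabtop gauge xy -0.0036 -0.0724
clip gauge xy 0.0017 -0.0097
ptr gauge xy 0.0401 -0.0093
```

The geometry checks out: block spacing is 284 mm, the pivot lands at (54.8,124.8) against (55,125) given, and the peg radius is 85 mm (angle about 0.09). The notch is at y≈-0.009 and the tab at y≈-0.072. Moving over the peg now.

```bash
python3 -m pendant '[{"dx":0.0267,"dy":-0.0298},{"dx":0.0267,"dy":-0.0298},{"dx":0.0267,"dy":-0.0298},{"dx":0.0267,"dy":-0.0298},{"dx":0.0267,"dy":-0.0298},{"dx":0.0267,"dy":-0.0298},{"dx":0.0267,"dy":-0.0298},{"dx":0.0267,"dy":-0.0298},{"dx":0.0267,"dy":-0.0298},{"dx":0.0267,"dy":-0.0298},{"dx":0.0267,"dy":-0.0298},{"dx":0.0267,"dy":-0.0298}]' && python3 -m pendant '[{"dx":0.0267,"dy":-0.0298},{"dx":0.0267,"dy":-0.0298},{"dx":0.0267,"dy":-0.0298},{"dx":0.0267,"dy":-0.0298},{"dx":0.0267,"dy":-0.0298},{"dx":0.0267,"dy":-0.0298},{"dx":0.0267,"dy":-0.0298},{"dx":0.0267,"dy":-0.0298},{"dx":0.0267,"dy":-0.0298},{},{}]' && python3 -m pendant '[{"rz":-7.16},{"rz":-7.16},{"rz":-7.16},{"rz":-7.16},{"rz":-7.16},{"rz":-7.16},{"rz":-7.16},{"rz":-7.16},{"rz":-7.16},{"rz":-7.16},{"rz":-7.16},{}]'
cat > st.py <<'E'
from h import *
s=manip.get_state();Rm=q2R(s['ee_rot'])
print('t',s['clock'],'tcp',s['position'].round(4),'azy',np.degrees(np.arctan2(Rm[1,1],Rm[0,1])).round(2),'F',s['contact_force'].round(1),'w',round(s['width'],4),'gf',s['gripper_force'],'q6',s['qpos'][5].round(2),'zax',Rm[:,2].round(3))
G=np.array([0.4478,0.1998]);a=np.radians(4.285);X=np.array([np.cos(a),np.sin(a)]);Y=np.array([-X[1],X[0]])
d=s['position'][:2]-G;print('gauge',(d@X).round(4),(d@Y).round(4))
pv=np.array([0.0548,0.1248]);e=np.array([d@X,d@Y])-pv;print('r',np.hypot(*e).round(4),'leg ang',np.arctan2(e[0],-e[1]).round(4))
E
python3 - <<'E'
from h import *
import pickle
B=pickle.load(open('side0.pkl','rb'));A=pickle.load(open('scene0.pkl','rb'))
for n,u,v in(('cupL',357,345),('cupR',387,345),('cupbot',370,361),('board near',362,300),('brdside',303,390)):print(n,onz(B,u,v,0 if n[0]!='c' else .02).round(3))
print(onz(A,206,258,0))
d=cam('wrist');pickle.dump(d,open('w1.pkl','wb'));save(d,'w1')
E
python3 st.py
```

```text
cupL [0.706 0.207 0.02 ]
cupR [0.678 0.259 0.02 ]
cupbot [0.725 0.244 0.02 ]
board near [0.594 0.166 0.   ]
brdside [0.832 0.155 0.   ]
[0.67739788 0.24108432 0.        ]
t 0.15 tcp [ 0.2013 -0.5382  0.2306] azy -69.5 F [-0.3  0.2  0.1] w 0.0856 gf 0.0 q6 -0.12 zax [-0.     0.001 -1.   ]
gauge -0.301 -0.7175
r 0.9144 leg ang -0.3997invalid input
```

View pics/w1.png

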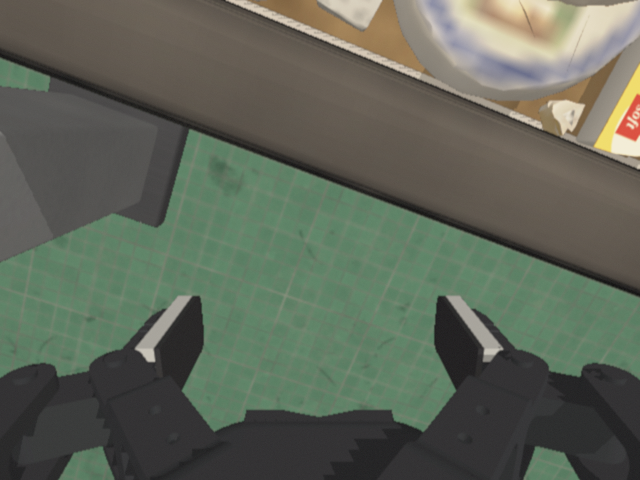

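The wrist view shows only the floor and counter edge, because the move was refused ("invalid input"). The likely cause is that every row must carry all keys.

```bash
python3 -m pendant '[{"dx":0.0267,"dy":-0.0298,"dz":0,"rx":0,"ry":0,"rz":0,"hand":0.085}]'; python3 st.py
```

```text
clock: 0.23
position: [0.2144, -0.5071, 0.2303]
ee_rot: [0.002, 0.984, 0.176, -0.001]
contact_force: [1.2, -0.8, 0.9]
width: 0.0846
gripper_force: 0.0
t 0.2333 tcp [ 0.2144 -0.5071  0.2303] azy -69.72 F [ 1.2 -0.8  0.9] w 0.0846 gf 0.0 q6 -0.08 zax [-0.001 -0.005 -1.   ]
gauge -0.2856 -0.6875
r 0.8807 leg ang -0.3968
```

```bash
python3 -m pendant '[{"dx":0.0267,"dy":-0.0298,"dz":0,"rx":0,"ry":0,"rz":0,"hand":0.085},{"dx":0.0267,"dy":-0.0298,"dz":0,"rx":0,"ry":0,"rz":0,"hand":0.085},{"dx":0.0267,"dy":-0.0298,"dz":0,"rx":0,"ry":0,"rz":0,"hand":0.085},{"dx":0.0267,"dy":-0.0298,"dz":0,"rx":0,"ry":0,"rz":0,"hand":0.085},{"dx":0.0267,"dy":-0.0298,"dz":0,"rx":0,"ry":0,"rz":0,"hand":0.085},{"dx":0.0267,"dy":-0.0298,"dz":0,"rx":0,"ry":0,"rz":0,"hand":0.085},{"dx":0.0267,"dy":-0.0298,"dz":0,"rx":0,"ry":0,"rz":0,"hand":0.085},{"dx":0.0267,"dy":-0.0298,"dz":0,"rx":0,"ry":0,"rz":0,"hand":0.085},{"dx":0.0267,"dy":-0.0298,"dz":0,"rx":0,"ry":0,"rz":0,"hand":0.085},{"dx":0.0267,"dy":-0.0298,"dz":0,"rx":0,"ry":0,"rz":0,"hand":0.085}]' | grep -E "pos|inval"
python3 -m pendant '[{"dx":0.0267,"dy":-0.0298,"dz":0,"rx":0,"ry":0,"rz":0,"hand":0.085},{"dx":0.0267,"dy":-0.0298,"dz":0,"rx":0,"ry":0,"rz":0,"hand":0.085},{"dx":0.0267,"dy":-0.0298,"dz":0,"rx":0,"ry":0,"rz":0,"hand":0.085},{"dx":0.0267,"dy":-0.0298,"dz":0,"rx":0,"ry":0,"rz":0,"hand":0.085},{"dx":0.0267,"dy":-0.0298,"dz":0,"rx":0,"ry":0,"rz":0,"hand":0.085},{"dx":0.0267,"dy":-0.0298,"dz":0,"rx":0,"ry":0,"rz":0,"hand":0.085},{"dx":0.0267,"dy":-0.0298,"dz":0,"rx":0,"ry":0,"rz":0,"hand":0.085},{"dx":0.0267,"dy":-0.0298,"dz":0,"rx":0,"ry":0,"rz":0,"hand":0.085},{"dx":0.0267,"dy":-0.0298,"dz":0,"rx":0,"ry":0,"rz":0,"hand":0.085},{"dx":0.0267,"dy":-0.0298,"dz":0,"rx":0,"ry":0,"rz":0,"hand":0.085}]' | grep -E "pos|inval"
python3 -m pendant '[{"dx":0,"dy":0,"dz":0,"rx":0,"ry":0,"rz":-7.16,"hand":0.05},{"dx":0,"dy":0,"dz":0,"rx":0,"ry":0,"rz":-7.16,"hand":0.05},{"dx":0,"dy":0,"dz":0,"rx":0,"ry":0,"rz":-7.16,"hand":0.05},{"dx":0,"dy":0,"dz":0,"rx":0,"ry":0,"rz":-7.16,"hand":0.05},{"dx":0,"dy":0,"dz":0,"rx":0,"ry":0,"rz":-7.16,"hand":0.05},{"dx":0,"dy":0,"dz":0,"rx":0,"ry":0,"rz":-7.16,"hand":0.05},{"dx":0,"dy":0,"dz":0,"rx":0,"ry":0,"rz":-7.16,"hand":0.05},{"dx":0,"dy":0,"dz":0,"rx":0,"ry":0,"rz":-7.16,"hand":0.05},{"dx":0,"dy":0,"dz":0,"rx":0,"ry":0,"rz":-7.16,"hand":0.05},{"dx":0,"dy":0,"dz":0,"rx":0,"ry":0,"rz":-7.16,"hand":0.05},{"dx":0,"dy":0,"dz":0,"rx":0,"ry":0,"rz":-7.16,"hand":0.05},{"dx":0,"dy":0,"dz":0,"rx":0,"ry":0,"rz":0,"hand":0.05}]' | grep -E "pos|inval"
python3 st.py
python3 - <<'E'
from h import *
import pickle
d=cam('wrist');pickle.dump(d,open('w2.pkl','wb'));save(d,'w2')
E
```

```text
position: [0.3617, -0.1268, 0.2313]
position: [0.5075, 0.246, 0.231]
position: [0.5072, 0.2438, 0.2309]
t 2.9 tcp [0.5072 0.2438 0.2309] azy 9.38 F [ 0.7  0.  -0.5] w 0.0501 gf 0.0 q6 0.16 zax [-0.001 -0.    -1.   ]
gauge 0.0625 0.0395
r 0.0857 leg ang 0.0901
```

View pics/w2.png

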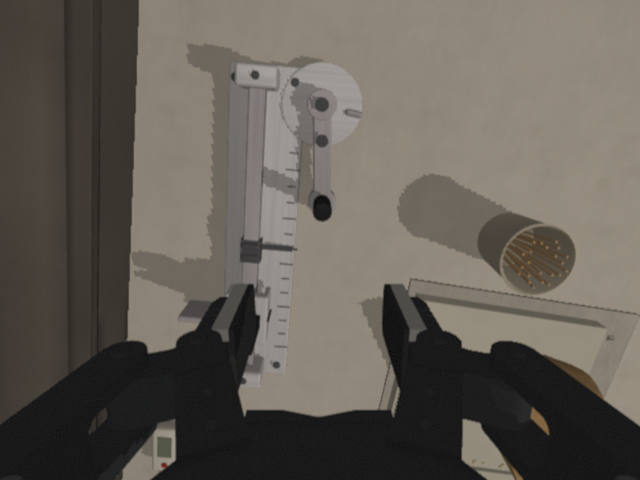

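The wrist view shows the peg top at (322,212), the pivot bolt at (322,104), an end-block bolt at (255,75) and the pointer tip at (295,249). I'll check these against the earlier estimates.

Run:
```python
from h import *
import pickle
d=pickle.load(open('w2.pkl','rb'));print(d['p'])
G=np.array([0.4478,0.1998]);a=np.radians(4.285);X=np.array([np.cos(a),np.sin(a)]);Y=np.array([-X[1],X[0]])
for n,u,v,z in(('pegtop',322,211,.065),('pegbot',321,197,.026),('piv',322,104,.028),('blkP',255,75,.041),('ptr',295,249,.011),('ptrroot',264,247,.012),('clip',251,249,.033)):
    p=onz(d,u,v,z);e=p[:2]-G;print(n,p.round(4),(e@X).round(4),(e@Y).round(4))
```

```text
[0.49612299 0.31196832 0.3742831 ]
pegtop [0.5103 0.2444 0.065 ] 0.0656 0.0398
pegbot [0.509  0.2485 0.026 ] 0.0647 0.044
piv [0.4967 0.3275 0.028 ] 0.0583 0.1237
blkP [0.4403 0.3399 0.041 ] 0.003 0.1403
ptr [0.4929 0.1907 0.011 ] 0.0443 -0.0124
ptrroot [0.4627 0.1881 0.012 ] 0.014 -0.0127
clip [0.4531 0.1914 0.033 ] 0.0047 -0.0087
```

Consistent within 3 mm. Descending around the peg and pinching it.

```bash
python3 -m pendant '[{"dx":0,"dy":0,"dz":0.04,"rx":0,"ry":0,"rz":0,"hand":0.05},{"dx":0,"dy":0,"dz":0.04,"rx":0,"ry":0,"rz":0,"hand":0.05},{"dx":0,"dy":0,"dz":0.04,"rx":0,"ry":0,"rz":0,"hand":0.05},{"dx":0,"dy":0,"dz":0.04,"rx":0,"ry":0,"rz":0,"hand":0.05},{"dx":0,"dy":0,"dz":0.02,"rx":0,"ry":0,"rz":0,"hand":0.05},{"dx":0,"dy":0,"dz":0.017,"rx":0,"ry":0,"rz":0,"hand":0.05},{"dx":0,"dy":0,"dz":0,"rx":0,"ry":0,"rz":0,"hand":0.05}]' 25 ; python3 st.py
python3 -m pendant '[{"dx":0,"dy":0,"dz":0,"rx":0,"ry":0,"rz":0,"hand":0.03},{"dx":0,"dy":0,"dz":0,"rx":0,"ry":0,"rz":0,"hand":0.02},{"dx":0,"dy":0,"dz":0,"rx":0,"ry":0,"rz":0,"hand":0.01},{"dx":0,"dy":0,"dz":0,"rx":0,"ry":0,"rz":0,"hand":0.005},{"dx":0,"dy":0,"dz":0,"rx":0,"ry":0,"rz":0,"hand":0.005},{"dx":0,"dy":0,"dz":0,"rx":0,"ry":0,"rz":0,"hand":0.005}]' 25; python3 st.py
```

```text
clock: 3.53
position: [0.5044, 0.2428, 0.0304]
ee_rot: [-0.002, 0.649, 0.761, -0.004]
contact_force: [-0.5, -0.7, -0.5]
width: 0.0495
gripper_force: 0.0
t 3.5333 tcp [0.5044 0.2428 0.0304] azy 9.09 F [-0.5 -0.7 -0.5] w 0.0495 gf 0.0 q6 0.17 zax [-0.008 -0.003 -1.   ]
gauge 0.0597 0.0387
r 0.0863 leg ang 0.0568
clock: 4.03
position: [0.5087, 0.2443, 0.0358]
ee_rot: [0.001, 0.648, 0.762, 0.002]
contact_force: [-0.1, 0.4, 7.1]
width: 0.0152
gripper_force: 26.4
t 4.0333 tcp [0.5087 0.2443 0.0358] azy 9.25 F [-0.1  0.4  7.1] w 0.0152 gf 26.404484510421753 q6 0.16 zax [ 0.003  0.001 -1.   ]
gauge 0.0641 0.0399
r 0.0854 leg ang 0.1088
```

Pinched (width 15 mm), though the fingertips are pressing the foot with 7 N, so I'll lift slightly. Then I'll swing the leg along its arc with the tool turning with it.

```bash
python3 -m pendant '[{"dx":0,"dy":0,"dz":-0.008,"rx":0,"ry":0,"rz":0,"hand":0.005},{"dx":0,"dy":0,"dz":0,"rx":0,"ry":0,"rz":0,"hand":0.005}]'; python3 -m pendant '[{"dx":0.0005,"dy":0.0089,"dz":0,"rx":0,"ry":0,"rz":-6,"hand":0.005},{"dx":0.0005,"dy":0.0089,"dz":0,"rx":0,"ry":0,"rz":-6,"hand":0.005},{"dx":0.0005,"dy":0.0089,"dz":0,"rx":0,"ry":0,"rz":-6,"hand":0.005},{"dx":0,"dy":0,"dz":0,"rx":0,"ry":0,"rz":0,"hand":0.005}]'; python3 st.py
```

```text
clock: 4.2
position: [0.5037, 0.2432, 0.0396]
ee_rot: [-0.002, 0.648, 0.762, -0.003]
contact_force: [-0.6, 2.3, -14.0]
width: 0.015
gripper_force: 26.7
clock: 4.53
position: [0.5313, 0.2507, 0.0397]
ee_rot: [-0.001, 0.519, 0.855, -0.003]
contact_force: [-0.3, -4.3, -13.5]
width: 0.0148
gripper_force: 26.7
t 4.5333 tcp [0.5313 0.2507 0.0397] azy 27.43 F [ -0.3  -4.3 -13.5] w 0.0148 gf 26.68287545442581 q6 -0.15 zax [-0.005 -0.004 -1.   ]
gauge 0.0871 0.0445
r 0.0865 leg ang 0.3822
```

```bash
python3 -m pendant '[{"dx":0,"dy":0,"dz":0.003,"rx":0,"ry":0,"rz":0,"hand":0.005},{"dx":0.0005,"dy":0.0089,"dz":0,"rx":0,"ry":0,"rz":-6,"hand":0.005},{"dx":0.0005,"dy":0.0089,"dz":0,"rx":0,"ry":0,"rz":-6,"hand":0.005},{"dx":0.0005,"dy":0.0089,"dz":0,"rx":0,"ry":0,"rz":-6,"hand":0.005},{"dx":0.0005,"dy":0.0089,"dz":0,"rx":0,"ry":0,"rz":-6,"hand":0.005},{"dx":0.0005,"dy":0.0089,"dz":0,"rx":0,"ry":0,"rz":-6,"hand":0.005},{"dx":0.0005,"dy":0.0089,"dz":0,"rx":0,"ry":0,"rz":-6,"hand":0.005},{"dx":0.0005,"dy":0.0089,"dz":0,"rx":0,"ry":0,"rz":-6,"hand":0.005},{"dx":0.0005,"dy":0.0089,"dz":0,"rx":0,"ry":0,"rz":-6,"hand":0.005},{"dx":0,"dy":0,"dz":0,"rx":0,"ry":0,"rz":0,"hand":0.005}]'; python3 st.py
```

```text
clock: 5.37
position: [0.5782, 0.3065, 0.0397]
ee_rot: [0.002, 0.127, 0.992, -0.0]
contact_force: [4.5, -3.3, -7.0]
width: 0.015
gripper_force: 27.1
t 5.3667 tcp [0.5782 0.3065 0.0397] azy 75.4 F [ 4.5 -3.3 -7. ] w 0.015 gf 27.120598554611206 q6 -0.93 zax [ 0.005 -0.001 -1.   ]
gauge 0.138 0.0967
r 0.0878 leg ang 1.2447
```

```bash
python3 -m pendant '[{"dx":0.0005,"dy":0.006,"dz":0,"rx":0,"ry":0,"rz":-4,"hand":0.005},{"dx":0.0005,"dy":0.006,"dz":0,"rx":0,"ry":0,"rz":-4,"hand":0.005},{"dx":0.0005,"dy":0.006,"dz":0,"rx":0,"ry":0,"rz":-4,"hand":0.005},{"dx":0.0005,"dy":0.006,"dz":0,"rx":0,"ry":0,"rz":-4,"hand":0.005},{"dx":0,"dy":0,"dz":0,"rx":0,"ry":0,"rz":0,"hand":0.005}]'; python3 st.py;  python3 -m pendant '[{"dx":0,"dy":0.003,"dz":0,"rx":0,"ry":0,"rz":-2,"hand":0.005},{"dx":0,"dy":0.002,"dz":0,"rx":0,"ry":0,"rz":0,"hand":0.005},{"dx":0,"dy":0,"dz":0,"rx":0,"ry":0,"rz":0,"hand":0.005}]'; python3 st.py
```

```text
clock: 5.78
position: [0.5804, 0.332, 0.0398]
ee_rot: [0.003, -0.011, 1.0, 0.001]
contact_force: [6.1, 2.3, -9.9]
width: 0.0149
gripper_force: 26.8
t 5.7833 tcp [0.5804 0.332  0.0398] azy 91.26 F [ 6.1  2.3 -9.9] w 0.0149 gf 26.848301589488983 q6 -1.18 zax [ 0.007  0.003 -1.   ]
gauge 0.1421 0.1219
r 0.0874 leg ang 1.5378
clock: 6.03
position: [0.5801, 0.3355, 0.0397]
ee_rot: [0.003, -0.028, 1.0, -0.0]
contact_force: [6.2, -0.8, -9.8]
width: 0.0151
gripper_force: 26.9
t 6.0333 tcp [0.5801 0.3355 0.0397] azy 93.18 F [ 6.2 -0.8 -9.8] w 0.0151 gf 26.88973367214203 q6 -1.2 zax [ 0.006  0.    -1.   ]
gauge 0.1421 0.1255
r 0.0873 leg ang 1.5785
```

```bash
python3 -m pendant '[{"dx":0,"dy":0.003,"dz":0,"rx":0,"ry":0,"rz":0,"hand":0.005},{"dx":0,"dy":0,"dz":0,"rx":0,"ry":0,"rz":0,"hand":0.005}]'|grep -E "posi|contact"; python3 -m pendant '[{"dx":0,"dy":0.003,"dz":0,"rx":0,"ry":0,"rz":0,"hand":0.005},{"dx":0,"dy":0,"dz":0,"rx":0,"ry":0,"rz":0,"hand":0.005}]'|grep -E "posi|contact"
```

```text
position: [0.5801, 0.3356, 0.0397]
contact_force: [6.3, -7.8, -7.7]
position: [0.5801, 0.3357, 0.0397]
contact_force: [8.6, -15.2, -5.8]
```

The leg is on its stop (15 N with no motion, angle about 1.58). Unload, release, lift and go over the tab.

```bash
python3 -m pendant '[{"dx":0,"dy":-0.006,"dz":0.002,"rx":0,"ry":0,"rz":0,"hand":0.005},{"dx":0,"dy":0,"dz":0,"rx":0,"ry":0,"rz":0,"hand":0.02},{"dx":0,"dy":0,"dz":0,"rx":0,"ry":0,"rz":0,"hand":0.05},{"dx":0,"dy":0,"dz":0,"rx":0,"ry":0,"rz":0,"hand":0.05},{"dx":0,"dy":0,"dz":0,"rx":0,"ry":0,"rz":0,"hand":0.05}]'; python3 st.py; python3 -m pendant '[{"dx":0,"dy":0,"dz":-0.02,"rx":0,"ry":0,"rz":0,"hand":0.05},{"dx":0,"dy":0,"dz":-0.04,"rx":0,"ry":0,"rz":0,"hand":0.05},{"dx":0,"dy":0,"dz":-0.04,"rx":0,"ry":0,"rz":0,"hand":0.05},{"dx":0,"dy":0,"dz":-0.04,"rx":0,"ry":0,"rz":0,"hand":0.05},{"dx":0.0234,"dy":-0.0334,"dz":0,"rx":0,"ry":0,"rz":0,"hand":0.05},{"dx":0.0234,"dy":-0.0334,"dz":0,"rx":0,"ry":0,"rz":0,"hand":0.05},{"dx":0.0234,"dy":-0.0334,"dz":0,"rx":0,"ry":0,"rz":0,"hand":0.05},{"dx":0.0234,"dy":-0.0334,"dz":0,"rx":0,"ry":0,"rz":0,"hand":0.05},{"dx":0.0234,"dy":-0.0334,"dz":0,"rx":0,"ry":0,"rz":0,"hand":0.05},{"dx":0.0234,"dy":-0.0334,"dz":0,"rx":0,"ry":0,"rz":-1,"hand":0.05},{"dx":0,"dy":0,"dz":0,"rx":0,"ry":0,"rz":0,"hand":0.05},{"dx":0,"dy":0,"dz":0,"rx":0,"ry":0,"rz":0,"hand":0.05}]' 30 >/dev/null; python3 st.py
python3 - <<'E'
from h import *
import pickle
d=cam('wrist');pickle.dump(d,open('w3.pkl','wb'));b=cam('side');pickle.dump(b,open('side1.pkl','wb'))
im=np.hstack([cv2.resize(d['frame'],(400,300)),cv2.resize(b['frame'][170:320,300:500],(400,300))]);cv2.imwrite('pics/w3.png',im[:,:,::-1])
E
```

```text
clock: 6.78
position: [0.577, 0.3362, 0.0378]
ee_rot: [0.0, -0.028, 1.0, 0.0]
contact_force: [-0.1, -0.2, -0.6]
width: 0.0499
gripper_force: 0.0
t 6.7833 tcp [0.577  0.3362 0.0378] azy 93.24 F [-0.1 -0.2 -0.6] w 0.0499 gf 0.0 q6 -1.2 zax [ 0.     0.001 -1.   ]
gauge 0.139 0.1264
r 0.0842 leg ang 1.5898
t 7.7833 tcp [0.4474 0.1267 0.1777] azy 94.09 F [-0.2  0.   0.4] w 0.0504 gf 0.0 q6 -1.52 zax [ 0.001  0.001 -1.   ]
gauge -0.0059 -0.0729
r 0.2068 leg ang -0.298
```

View pics/w3.png

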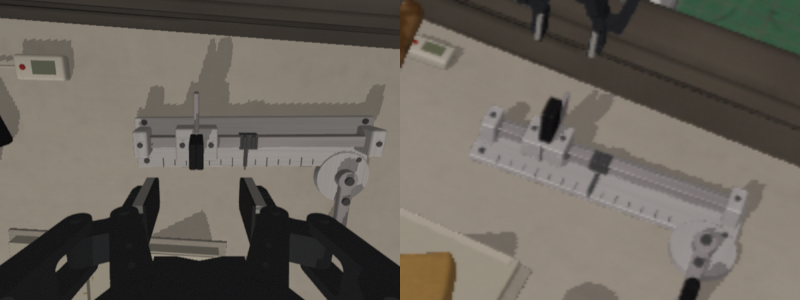

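The leg is out square, with the peg at lower right in the side view. The tab at (197,150) in the left picture is just where expected. Descending on the tab.

```bash
python3 -m pendant '[{"dx":-0.005,"dy":0,"dz":0.03,"rx":0,"ry":0,"rz":0,"hand":0.05},{"dx":0,"dy":0,"dz":0.03,"rx":0,"ry":0,"rz":0,"hand":0.05},{"dx":0,"dy":0,"dz":0.03,"rx":0,"ry":0,"rz":0,"hand":0.05},{"dx":0,"dy":0,"dz":0.02,"rx":0,"ry":0,"rz":0,"hand":0.05},{"dx":0,"dy":0,"dz":0.01,"rx":0,"ry":0,"rz":0,"hand":0.05},{"dx":0,"dy":0,"dz":0,"rx":0,"ry":0,"rz":0,"hand":0.05}]' 30 ; python3 st.py
python3 -m pendant '[{"dx":0,"dy":0,"dz":0,"rx":0,"ry":0,"rz":0,"hand":0.035},{"dx":0,"dy":0,"dz":0,"rx":0,"ry":0,"rz":0,"hand":0.025},{"dx":0,"dy":0,"dz":0,"rx":0,"ry":0,"rz":0,"hand":0.015},{"dx":0,"dy":0,"dz":0,"rx":0,"ry":0,"rz":0,"hand":0.005},{"dx":0,"dy":0,"dz":0,"rx":0,"ry":0,"rz":0,"hand":0.005},{"dx":0,"dy":0,"dz":0,"rx":0,"ry":0,"rz":0,"hand":0.005},{"dx":0,"dy":0,"dz":0,"rx":0,"ry":0,"rz":0,"hand":0.005}]' 30; python3 st.py
```

```text
clock: 8.38
position: [0.4527, 0.129, 0.0547]
ee_rot: [-0.003, -0.038, 0.999, -0.0]
contact_force: [-0.8, -1.3, 0.7]
width: 0.0502
gripper_force: 0.0
t 8.3833 tcp [0.4527 0.129  0.0547] azy 94.35 F [-0.8 -1.3  0.7] w 0.0502 gf 0.0 q6 -1.52 zax [-0.005 -0.    -1.   ]
gauge -0.0004 -0.071
r 0.2034 leg ang -0.275
clock: 8.97
position: [0.455, 0.1281, 0.0583]
ee_rot: [0.002, -0.037, 0.999, 0.0]
contact_force: [1.4, 0.8, 6.0]
width: 0.015
gripper_force: 32.7
t 8.9667 tcp [0.455  0.1281 0.0583] azy 94.26 F [1.4 0.8 6. ] w 0.015 gf 32.65236496925354 q6 -1.52 zax [ 0.004  0.001 -1.   ]
gauge 0.0018 -0.072
r 0.2038 leg ang -0.2631
```

Gripped (15 mm). Sliding 46 mm, then creeping with force readings.

```bash
python3 -m pendant '[{"dx":0,"dy":0.004,"dz":-0.002,"rx":0,"ry":0,"rz":0,"hand":0.005},{"dx":0,"dy":0.008,"dz":0,"rx":0,"ry":0,"rz":0,"hand":0.005},{"dx":0,"dy":0.008,"dz":0,"rx":0,"ry":0,"rz":0,"hand":0.005},{"dx":0,"dy":0.008,"dz":0,"rx":0,"ry":0,"rz":0,"hand":0.005},{"dx":0,"dy":0.008,"dz":0,"rx":0,"ry":0,"rz":0,"hand":0.005},{"dx":0,"dy":0.006,"dz":0,"rx":0,"ry":0,"rz":0,"hand":0.005},{"dx":0,"dy":0.004,"dz":0,"rx":0,"ry":0,"rz":0,"hand":0.005},{"dx":0,"dy":0,"dz":0,"rx":0,"ry":0,"rz":0,"hand":0.005},{"dx":0,"dy":0,"dz":0,"rx":0,"ry":0,"rz":0,"hand":0.005}]'; python3 st.py
for i in 1 2; do python3 -m pendant '[{"dx":0,"dy":0.002,"dz":0,"rx":0,"ry":0,"rz":0,"hand":0.005},{"dx":0,"dy":0,"dz":0,"rx":0,"ry":0,"rz":0,"hand":0.005}]' >/dev/null; python3 st.py | head -2; done
```

```text
clock: 9.72
position: [0.4514, 0.1741, 0.0584]
ee_rot: [0.001, -0.037, 0.999, 0.0]
contact_force: [5.9, 1.4, -8.8]
width: 0.0143
gripper_force: 32.6
t 9.7167 tcp [0.4514 0.1741 0.0584] azy 94.28 F [ 5.9  1.4 -8.8] w 0.0143 gf 32.621245980262756 q6 -1.42 zax [ 0.002  0.    -1.   ]
gauge 0.0016 -0.0259
r 0.1598 leg ang -0.3392
t 9.8833 tcp [0.4512 0.1758 0.0584] azy 94.27 F [ 5.7  0.1 -9.1] w 0.0145 gf 32.64417886734009 q6 -1.42 zax [ 0.002 -0.    -1.   ]
gauge 0.0016 -0.0242
t 10.05 tcp [0.4511 0.1776 0.0584] azy 94.28 F [ 5.2  0.7 -9.2] w 0.0145 gf 32.66697406768799 q6 -1.41 zax [ 0.002 -0.001 -1.   ]
gauge 0.0016 -0.0224
```

```bash
for i in 1 2 3 4 5 6 7; do python3 -m pendant '[{"dx":0,"dy":0.0015,"dz":0,"rx":0,"ry":0,"rz":0,"hand":0.005},{"dx":0,"dy":0,"dz":0,"rx":0,"ry":0,"rz":0,"hand":0.005}]' >/dev/null; python3 st.py | head -2|cut -c1-120; done
```

```text
t 10.2167 tcp [0.451  0.1781 0.0584] azy 94.33 F [ 6.2 -3.9 -8.3] w 0.0145 gf 32.73211061954498 q6 -1.41 zax [ 0.002 -0.
gauge 0.0016 -0.0219
t 10.3833 tcp [0.451  0.1788 0.0584] azy 94.34 F [ 6.1 -5.7 -8.4] w 0.0142 gf 32.758076190948486 q6 -1.41 zax [ 0.002 -0
gauge 0.0016 -0.0211
t 10.55 tcp [0.4508 0.1809 0.0585] azy 94.29 F [ 6.1 -1.7 -8.5] w 0.0146 gf 32.73376286029816 q6 -1.4 zax [ 0.002 -0.002
gauge 0.0016 -0.019
t 10.7167 tcp [0.4507 0.1833 0.0585] azy 94.25 F [ 5.7  1.3 -9.1] w 0.0148 gf 32.68886625766754 q6 -1.4 zax [ 0.002 -0. 
gauge 0.0016 -0.0166
t 10.8833 tcp [0.4505 0.1858 0.0585] azy 94.21 F [ 5.3  4.8 -9.1] w 0.0144 gf 32.62842893600464 q6 -1.4 zax [ 0.002  0.0
gauge 0.0016 -0.0142
t 11.05 tcp [0.4503 0.1876 0.0584] azy 94.22 F [ 4.5  3.9 -8.8] w 0.0146 gf 32.632089257240295 q6 -1.39 zax [ 0.002  0.0
gauge 0.0016 -0.0123
t 11.2167 tcp [0.4503 0.1884 0.0584] azy 94.27 F [ 5.3  1.4 -9.6] w 0.0145 gf 32.6664662361145 q6 -1.39 zax [ 0.002  0. 
gauge 0.0016 -0.0116
```

```bash
for i in 1 2 3; do python3 -m pendant '[{"dx":0,"dy":0.0005,"dz":0,"rx":0,"ry":0,"rz":0,"hand":0.005},{"dx":0,"dy":0,"dz":0,"rx":0,"ry":0,"rz":0,"hand":0.005},{"dx":0,"dy":0,"dz":0,"rx":0,"ry":0,"rz":0,"hand":0.005}]' >/dev/null; python3 st.py | head -2|cut -c1-90; done
python3 - <<'E'
from h import *
b=cam('side');d=cam('scene')
im=np.hstack([cv2.resize(d['frame'][225:375,165:365],(400,300)),cv2.resize(b['frame'][190:340,320:520],(400,300))]);cv2.imwrite('pics/f1.png',im[:,:,::-1])
E
```

```text
t 11.4667 tcp [0.4502 0.1884 0.0584] azy 94.28 F [ 5.2  0.1 -8.7] w 0.0147 gf 32.684192061
gauge 0.0016 -0.0115
t 11.7167 tcp [0.4502 0.1886 0.0584] azy 94.29 F [ 6.2 -1.5 -8.9] w 0.0144 gf 32.705238461
gauge 0.0016 -0.0114
t 11.9667 tcp [0.4502 0.1887 0.0584] azy 94.29 F [ 5.6 -2.8 -8. ] w 0.0144 gf 32.729535698
gauge 0.0016 -0.0112
```

View pics/f1.png

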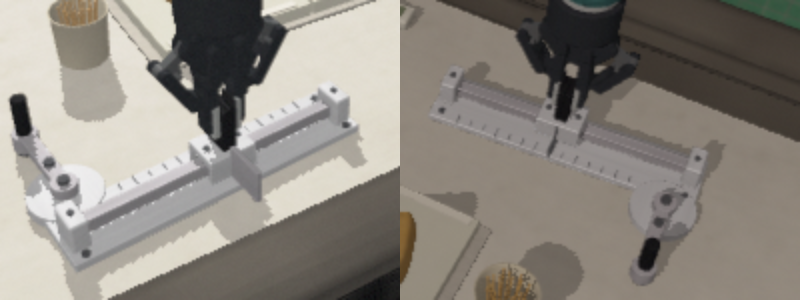

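Both views show the leg square out and the carriage centred over the clip, with its pointer visible in line. The force is now reversing stiffly, so the ball is seated in the notch. I'll take off the residual push and hand in.

```bash
python3 -m pendant '[{"dx":0,"dy":-0.001,"dz":0,"rx":0,"ry":0,"rz":0,"hand":0.005},{"dx":0,"dy":0,"dz":0,"rx":0,"ry":0,"rz":0,"hand":0.005},{"dx":0,"dy":0,"dz":0,"rx":0,"ry":0,"rz":0,"hand":0.005},{"dx":0,"dy":0,"dz":0,"rx":0,"ry":0,"rz":0,"hand":0.005}]' >/dev/null; python3 st.py | head -2; python3 -c "
from rig import manip
print(manip.sign_off())"
```

```text
t 12.4 tcp [0.4503 0.1884 0.0584] azy 94.27 F [ 5.6  0.1 -9.6] w 0.0147 gf 32.68444240093231 q6 -1.39 zax [ 0.002 -0.001 -1.   ]
gauge 0.0016 -0.0116
the job is handed in; nothing more can be done
None
```

The job is handed in at 12.4 s: the leg is swung out onto its end stop (about 1.58 rad), and the carriage sits in the clip's notch with the gripper still pinching the tab and almost no push left along the rail.

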